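Pulse the spice grinder: arm the stop knob, fit the bayonet lid and hold it half turned

TASK

Get the bench spice grinder pulsing the nutmegs in its bowl: first pull its stop knob up until it snaps out against its stop, then put the lid with the two lugs and the grip bar into the collar, lugs down through the two notches, until it is fully seated. Twist the lid clockwise against the spring to the pulse position, about half way to the lock, where the bar points at the single mark on the rim, and finish while holding it there: the lock must never click in, and if you let go the grinder springs back to off. Leave the plain storage cap, the jars, the scissors and the marker where they are.

Things in the scene. Friction and masses are not known exactly. Their poses are not given: they have to be found in the camera images.
- grinder: Bench spice grinder: white rounded housing 150 x 230 x 62 mm, standing fast on the worktop. Origin: centre of its underside; own y axis along the 230 mm length, z up. The round steel bowl turret (109 mm across, top 119.5 mm above the worktop) stands towards its +y end, the stop knob towards its -y end.
- socket (a point): Centre of the grinder's bayonet collar, on the bowl axis at (0, 45, 105) mm of the grinder, level with the top of the black switch ring that the seated lid rests on; axes as the grinder's, notches on its +x and -x side. Two steel ledges round a bore of 79 mm: top 14.5 mm, under face 8.5 mm above this point; wall behind them 95 mm across.
- pulse_ring (a joint): Switch ring turned by the lid's lugs, rad: 0 off, grows clockwise from above, 0.52 pulse (half way), 1.05 end stop, locked. From mid-notch the seated lid turns 0.10 before it carries the ring. A spring drives it back to 0 (0.03 Nm at 0, 0.06 Nm at pulse); from about 0.7 the lock's sprung ball adds about 0.2 Nm, past 0.95 the ring snaps into the lock and stays.
- lid_grip (a point): Centre of the black grip bar of the lid with lugs, 40 mm above its underside. Bar 16 mm thick, 56 long, 20 to 58 mm above the underside, on a steel plug 74 mm across, 20 high; two lugs at the foot, 17 mm wide, 6 high, 91 mm over both. x: along the bar, towards the lugs (same both ways); z up. 0.16 kg +-30 %. Seated: this point is 40 mm above socket.
- stop_knob_head (a point): Centre of the black mushroom head of the stop knob, 36 mm across, 22 mm high, 22.5 mm above the housing's deck when pushed in, at (0, -72, 84.5) mm of the grinder then. It moves straight up.
- stop_knob (a joint): How far the stop knob is pulled up, in m: 0 pushed in (stopped), 0.014 out against its stop (run). It is sprung: about 8 N has to be overcome at first, past the middle (0.007) it snaps out and stays out.
- storage_cap: The grinder's plain white storage cap, a bystander: a smooth disc 90 mm across without lugs, 38 mm high, with a small round knob on top. Origin: centre of its underside.
- spice_jar_a: Brown spice jar 60 mm across, 95 mm high, a bystander. Origin: centre of its underside.
- spice_jar_b: A second, lighter brown spice jar, same size, a bystander.
- scissors: Scissors lying flat, 199 mm long, a bystander. Origin near the middle.
- marker: Marker pen lying flat, 135 mm long, a bystander. Origin in the middle.
- notch (a point): Middle of one of the two entry notches in the ledges, at ledge top height; it lies at (43.5, 0, 14.5) mm of socket, the other one opposite at (-43.5, 0, 14.5). Each notch is 35 deg wide about the bowl axis (24 mm at the bore) and lets a lid lug drop to the switch ring.
- pulse_mark (a point): The single black bar on the collar's flat rim, 35.5 deg clockwise (from above) of the +x notch; an identical one lies opposite. With the lid's grip bar pointing at it the grinder pulses. The pair of bars farther clockwise (63 and 68 deg) marks the lock.
Mind the look-alikes: they are no part of the job. What is shaped like the part that bears lid_grip but turquoise is not meant.

How it is judged (in metres and radians):
On the way, in this order (a step that is already met when the one before it is completed fails the run):
1. the stop knob is pulled out against its stop (value of joint stop_knob above 0.012 m), for 0.2 s.
2. the lid is fully seated in the collar, the switch ring still well short of the lock (horizontal distance between lid_grip and socket below 0.006 m and z of lid_grip in the frame of socket below 0.0425 m and angle between lid_grip's own z axis and vertical below 0.08 rad and value of joint pulse_ring below 0.3 rad), for 0.1 s.
At the end, for the whole second after the job is handed in: Stop knob out over 12 mm; lid seated (within 6 mm of the axis, 4 mm of its seated height, level within 0.08 rad); gripper holding it with over 2 N and the switch ring standing still between 0.36 and 0.68 rad (pulse 0.52), through the last second (value of joint stop_knob above 0.012 m and horizontal distance between lid_grip and socket below 0.006 m and z of lid_grip in the frame of socket between 0.036 and 0.044 m and angle between lid_grip's own z axis and vertical below 0.08 rad and value of joint pulse_ring between 0.36 and 0.68 rad and velocity of joint pulse_ring between -0.1 and 0.1 rad/s and contact force between the fingers and lid above 2 N); the arm keeps its last pose, push and grip.
It fails at once if the lock clicks in (switch ring past 0.85 rad) (value of joint pulse_ring above 0.85 rad).
It fails at once if a bystander is moved by more than 30 mm (distance of any of storage_cap, spice_jar_a, spice_jar_b, scissors, marker from where it was at the start of the episode above 0.03 m).
It also fails if it takes over 58 s, if anything falls off the work surface, if the arm or the gripper's body presses on something with over 40 N, if the wrist force passes 120 N, or if a joint passes its speed limit or range.

ROBOT

A 6-joint arm with a two-finger parallel gripper is mounted at the origin on a cart in front of the work surface, level with it; the furniture and walls round the work are solid. World frame = base frame: x ahead of the robot, y to its left, z up, the work surface at z = 0. Lengths are in m, angles in degrees, forces in N, time in s.
With the tool pointing down it reaches from about 0.375 to 0.9 m from the base axis. Payload 3.1 kg.
Tool frame: the origin (TCP) lies between the finger pads; the fingertips stand bot.tip_extent ahead of it and the grasp point (between the pads) lies 2 mm behind it (bot.tip_extent is the distance from the TCP to the fingertips, in m); z points along the fingers, y is the direction in which the jaws open and shut (so a half turn about z gives the same grasp; the last joint's range is limited). The gripper opens to 87 mm and grips with 3 to 60 N. Pads are 19 mm wide; open, the fingers measure 117 mm over their backs; the gripper's body (75 mm by 190 mm) begins 51 mm behind the grasp point.
Start: joints at [-84.311, 30.224, 82.088, -0, 67.689, -10.227], TCP at [0.171, -0.601, 0.24] pointing down, gripper open.
Joint ranges: [-176.69, 176.69], [-43.24, 126.21], [12.49, 139.97], [-82, 262], [0, 151.66], [-163.58, 163.58]. Speed limits (degrees/s): [159.86, 159.86, 180, 180, 180, 180].

INTERFACE

Orientations are given as a 3x3 rotation matrix whose columns are the frame's x, y, z axes.
In Python, from rig import bot, imaging, recognise, masks_of, mark_of gives the robot as it stands.
- The arm moves only by the tool send_rows, never from a script. Its argument "plan" is a list that holds one entry, the list of rows, each a list of 5 numbers: the shift along the world's x, y, z normalised to -1 to 1, where 1 is 0.03 m, then the turn about the world's z normalised to -1 to 1, where 1 is 0.1 rad, then the closure, from -1 (fully open) to 1 (shut). A call has 1 to 20 rows; each row shifts and turns the commanded pose from where the row before left it; what a row does not reach is not made up. A row lasts 1/10 s, in which the tool goes at most 50 mm and 8.59 degrees, less where a joint would pass 70% of its speed; a pose out of reach is approached as far as the arm can. A call with a number of a shift or a turn outside -1 to 1 is refused whole. A call with a gripper value outside its range is refused whole. The fingers move at their own pace and stop on an object; the grip force is fixed at half the most. Time passes only in rows, so rows that do not move let the fingers close. It gives the time, the measured TCP pose, the force and the opening at its end, in the units of the state.
- bot.read_state(): the state, without advancing time (a new reading comes with each control period).
- imaging.capture(name): name is "side" or "top" or "wrist"; returns a dict with "img" (384x512x3 uint8, blue, green, red), "mtx" (3x3 intrinsics, pixels), "pose" (4x4, takes a point from camera to world coordinates); the wrist camera has in their place "T_tool_cam" (4x4, takes a point from camera to tool coordinates, whose origin is the TCP and whose axes are the flange's). Camera axes: x right, y down, z forward; pixel columns grow to the right and rows downward; lengths in m; the calibration is good to about 2 mm. The wrist camera is an equidistant fisheye: a pixel r from the principal point sees the ray r / f radians off the axis. A picture is of the moment at which its call begins: read the wrist's pose just before it. There is no depth.
- bot.hand_in(): hands the job in, once; it reports no verdict.
Trained networks look in the newest picture that a camera, given by its name, has taken for a name from the list of things; names that differ only in an ending like _2 or _b are one class to them, and where a whole thing is asked for, a point or a joint stands for the part that bears it (a point fixed in the world has none). Each returns a list of dicts, best first, with "conf" (0 to 1); they miss things now and then, are a little off and sometimes report something else, mostly with a low value. They report only what shows in the picture. A call takes as long as a camera call. They do not tell look-alikes from the thing itself.
- recognise(camera, target): "at" ([x, y, z] in m, in world coordinates, good to about 4 mm: the middle of the surface that is visible of it).
- masks_of(camera, target): "region" (384x512 bool, what is visible of it).
- mark_of(camera, target): "at" ([x, y, z] in m, in world coordinates, good to about 4 mm: a listed point, or the origin of a listed thing).
The state is a dict: "time_s": time; "joint_positions": joint angles; "qvel": joint speeds; "tau": joint torques, N m; "position": TCP position; "tcp_rot": TCP orientation; "force": force on the tool from outside, world axes, zero at the start; "moment": the same for the moment, N m; "opening": opening from 0.0 (shut) to 1.0 (fully open).
Only numpy, scipy, OpenCV 4.12 (cv2) and the standard library are available. Lean on these libraries where they do the work, as an engineer would, in place of code of your own. Each camera call takes 0.05 s, during which the arm holds its last target.

## Working session

There is one attempt and no reset: what is moved stays moved. The work goes in short steps, Python scripts to look and compute and a tool call to move; the robot and the scene stay as the last step left them, time stands still between calls to the robot, and variables do not carry over. Pictures are saved under pics/ and viewed, and the job is handed in when it is done.

Besides the shell and the picture viewer there is one more tool, called after "Request:" by a JSON object that holds its "api" and its "payload", one argument or row to a line. send_rows: Moves the arm, as the interface text tells. Its arguments: {"type":"object","properties":{"plan":{"type":"array"}},"required":["plan"]}

```bash
ls; mkdir -p pics; python3 - <<'E'
from rig import bot, imaging, recognise, masks_of, mark_of
import cv2
s=bot.read_state(); print(s, bot.tip_extent)
for c in ["side","top","wrist"]:
    d=imaging.capture(c); cv2.imwrite(f"pics/{c}0.png",d["img"]); print(c,d["mtx"],d.get("pose"),d.get("T_tool_cam"))
    for t in ["grinder","socket","lid_grip","stop_knob_head","notch","pulse_mark","storage_cap"]:
        print(t,[(round(r["conf"],2),[round(float(v),4) for v in r["at"]]) for r in mark_of(c,t)])
E
```

```text
pics
{'time_s': 0.0, 'joint_positions': array([-8.43112051e+01,  3.02771521e+01,  8.21561344e+01, -9.77085652e-04,
        6.76889294e+01, -1.02272548e+01]), 'qvel': array([-0.00618651, -0.15835093,  0.02012102,  0.07576433, -0.05668226,
       -0.0183191 ]), 'tau': array([-8.15218173e-04, -4.40042782e+01, -1.76596177e+01,  6.33046310e-02,
        5.81746758e-02, -1.67866492e-04]), 'position': array([ 0.17134742, -0.60033277,  0.23859244]), 'tcp_rot': array([[ 9.61662791e-01,  2.74234615e-01, -2.27139596e-04],
       [ 2.74234468e-01, -9.61660521e-01,  2.12099799e-03],
       [ 3.63219884e-04, -2.10197435e-03, -9.99997725e-01]]), 'force': array([-0.02469337, -0.30601688,  0.18822912]), 'moment': array([ 0.0132874 ,  0.00831722, -0.02803956]), 'opening': 1.0025607296084875} 0.017
side [[482.83549806   0.         246.7558775 ]
 [  0.         482.83549806 189.27418193]
 [  0.           0.           1.        ]] [[ 0.9209808  -0.16706012  0.35197342 -0.00819294]
 [-0.38960543 -0.39163718  0.8335634  -1.36913991]
 [-0.00140933 -0.90482663 -0.42577785  0.813039  ]
 [ 0.          0.        
[... 1002 characters left out ...]
 0.4094, -0.0018])]
stop_knob_head [(0.61, [0.532, 0.0356, 0.082])]
notch []
pulse_mark [(0.9, [0.5432, 0.1328, 0.1167]), (0.61, [0.641, 0.4112, -0.0001])]
storage_cap [(0.73, [0.4721, -0.2352, -0.0013])]
wrist [[297.31863964   0.         252.22914734]
 [  0.         297.31863964 191.50903113]
 [  0.           0.           1.        ]] None [[ 4.35528906e-05 -9.55521001e-01 -2.94923066e-01  8.15459505e-02]
 [ 9.99999613e-01 -2.17537709e-04  8.52475619e-04 -7.65102119e-04]
 [-8.78715245e-04 -2.94922989e-01  9.55520622e-01 -1.44558461e-01]
 [ 0.00000000e+00  0.00000000e+00  0.00000000e+00  1.00000000e+00]]
grinder []
socket []
lid_grip []
stop_knob_head []
notch []
pulse_mark []
storage_cap []
```

View pics/side0.png

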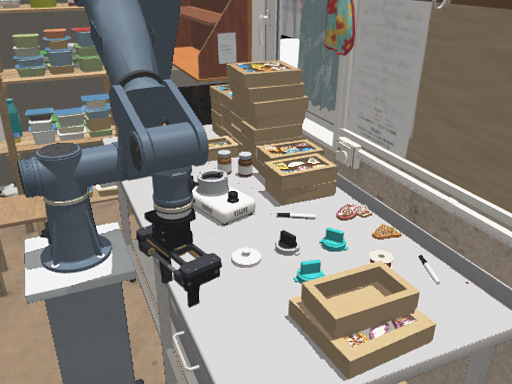

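View pics/top0.png

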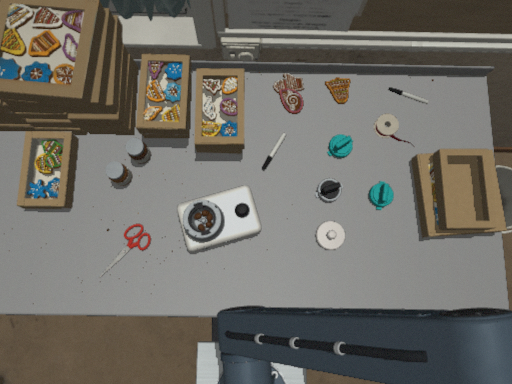

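View pics/wrist0.png

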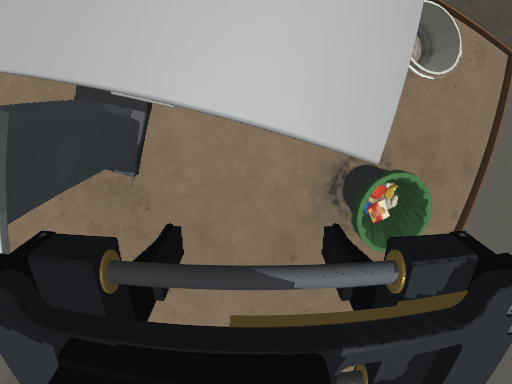

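The real lid has a black bar and shows at top px (329,190) and side px (288,240). The turquoise ones are decoys. The grinder's yaw is about 18.6°. Next I zoom in on the lid and the grinder.

```bash
python3 - <<'E'
import cv2,numpy as np
a=cv2.imread("pics/top0.png");b=cv2.imread("pics/side0.png")
f=lambda im,x,y,w,h,W,H:cv2.resize(im[y:y+h,x:x+w],(W,H),interpolation=cv2.INTER_CUBIC)
o=np.hstack([f(a,305,165,50,50,400,400),f(b,265,220,50,50,400,400)])
cv2.imwrite("pics/lidzoom.png",o)
o=np.hstack([f(a,170,175,100,85,400,340),f(b,180,160,80,68,400,340)])
cv2.imwrite("pics/grzoom.png",o)
E
```

```text
(no output)
```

View pics/lidzoom.png

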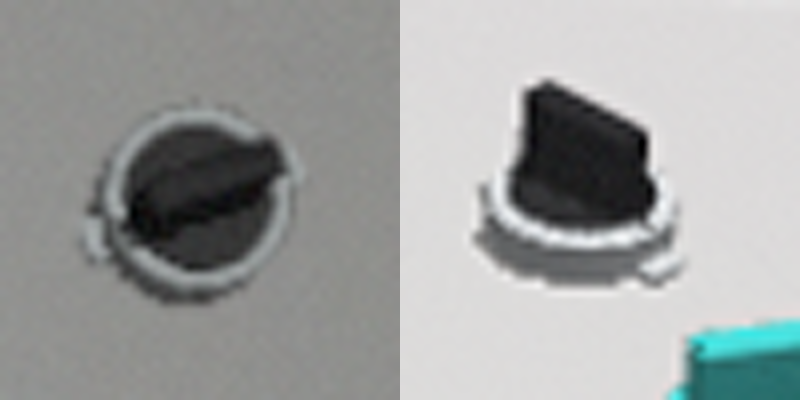

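View pics/grzoom.png

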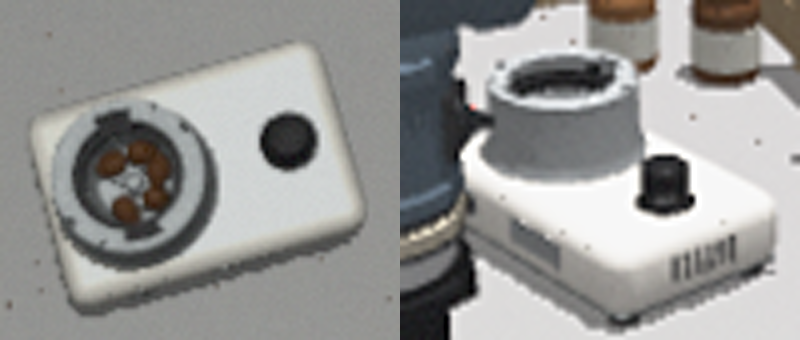

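Top zoom: the bar runs from lower left to upper right, so its world yaw is about -68°, with a lug at the lower left. I'll move towards the knob, turning the jaws to lie along grinder x.

Request:
{"api": "send_rows", "payload": {
  "plan": [
    [[0.55,0.95,0,0.81,-1],[0.55,0.95,0,0.81,-1],[0.55,0.95,0,0.81,-1],[0.55,0.95,0,0.81,-1],[0.55,0.95,0,0.81,-1],[0.55,0.95,0,0.81,-1],[0.55,0.95,0,0.81,-1],[0.55,0.95,0,0.81,-1],[0.55,0.95,0,0.81,-1],[0.55,0.95,0,0.81,-1],[0.55,0.95,0,0.81,-1],[0.55,0.95,0,0.81,-1],[0.55,0.95,0,0.81,-1],[0.55,0.95,0,0.81,-1],[0.55,0.95,0,0.81,-1],[0.55,0.95,0,0.81,-1],[0.55,0.95,0,0.81,-1],[0.55,0.95,0,0.81,-1],[0.55,0.95,0,0.81,-1],[0.55,0.95,0,0.81,-1]]
  ]
}}

```text
time_s: 3.2
position: [0.5021, -0.0297, 0.2398]
tcp_rot: [[-0.325, 0.946, 0.001], [0.946, 0.325, -0.0], [-0.0, 0.0, -1.0]]
force: [0.2, 0.8, -0.4]
opening: 1.0
```

```bash
cat > h.py <<'E'
from rig import bot, imaging, recognise, masks_of, mark_of
import cv2, numpy as np
def look(c,fn=None):
    s=bot.read_state(); d=imaging.capture(c)
    if c=="wrist":
        T=np.eye(4);T[:3,:3]=s["tcp_rot"];T[:3,3]=s["position"]; d["P"]=T@d["T_tool_cam"]
    else: d["P"]=d["pose"]
    d["fish"]=c=="wrist"
    if fn: cv2.imwrite("pics/"+fn,d["img"])
    return d,s
def ray(d,u,v):
    K=d["mtx"];x=(u-K[0,2])/K[0,0];y=(v-K[1,2])/K[1,1]
    if d["fish"]:
        r=np.hypot(x,y)+1e-12;c=np.array([np.sin(r)*x/r,np.sin(r)*y/r,np.cos(r)])
    else: c=np.array([x,y,1.])
    return d["P"][:3,3],d["P"][:3,:3]@c
def atz(d,u,v,z):
    o,r=ray(d,u,v); return o+r*(z-o[2])/r[2]
def proj(d,p):
    c=d["P"][:3,:3].T@(np.asarray(p)-d["P"][:3,3]);K=d["mtx"]
    if d["fish"]:
        t=np.arctan2(np.hypot(c[0],c[1]),c[2]);n=np.hypot(c[0],c[1])+1e-12
        return np.array([K[0,2]+K[0,0]*t*c[0]/n,K[1,2]+K[1,1]*t*c[1]/n])
    return np.array([K[0,2]+K[0,0]*c[0]/c[2],K[1,2]+K[1,1]*c[1]/c[2]])
def show(s):
    print(round(s["time_s"],2),s["position"].round(4),"xyaw",np.degrees(np.arctan2(s["tcp_rot"][1,0],s["tcp_rot"][0,0])).round(2),s["force"].round(2),s["moment"].round(2),"open",round(s["opening"],3),"j6",s["joint_positions"][5].round(1))
def marks(c,ts):
    for t in ts: print(c,t,[(round(r["conf"],2),[round(float(v),4) for v in r["at"]]) for r in mark_of(c,t)])
E
python3 - <<'E'
from h import *
d,s=look("wrist","w1.png"); show(s)
marks("wrist",["stop_knob_head","socket","notch","pulse_mark"])
K=np.array([.532,.0365,.0845]);print(proj(d,K))
E
```

```text
3.2 [ 0.5021 -0.0297  0.2398] xyaw 108.94 [ 0.15  0.76 -0.36] [ 0.04 -0.05  0.05] open 1.0 j6 -35.1
wrist stop_knob_head [(0.58, [0.5297, 0.0376, 0.0886])]
wrist socket [(0.9, [0.5024, 0.1464, 0.1032])]
wrist notch [(0.9, [0.5386, 0.1614, 0.1182])]
wrist pulse_mark [(0.71, [0.5498, 0.1326, 0.1227])]
[300.92983236 131.49116946]
```

View pics/w1.png

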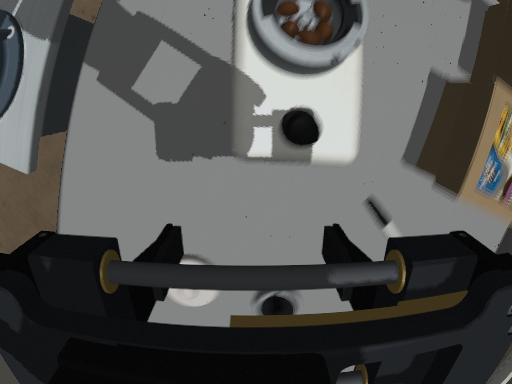

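```bash
python3 - <<'E'
from h import *
def dark(img,x0,y0,x1,y1,th=60):
    g=img[y0:y1,x0:x1].max(2); n,l,st,c=cv2.connectedComponentsWithStats((g<th).astype(np.uint8))
    i=1+np.argmax(st[1:,4]); return st[i],c[i]+[x0,y0]
rays=[]
s=bot.read_state();
for c,box in [("wrist",(278,100,325,150)),("top",(228,198,258,224)),("side",(222,186,246,208))]:
    d,_=look(c); st,p=dark(d["img"],*box); print(c,st,p, atz(d,*p,.0845).round(4)); rays.append(ray(d,*p))
A=np.zeros((3,3));b=np.zeros(3)
for o,r in rays:
    r=r/np.linalg.norm(r);M=np.eye(3)-np.outer(r,r);A+=M;b+=M@o
print(np.linalg.solve(A,b).round(4))
marks("top",["stop_knob_head","socket","notch","pulse_mark","grinder"])
marks("side",["stop_knob_head","socket","notch","pulse_mark","grinder"])
E
```

```text
wrist [   1    9   41   40 1264] [298.98338608 129.3346519 ] [0.5283 0.0363 0.0845]
top [ 10   0  20  22 168] [248.11309524 208.30357143] [0.5332 0.016  0.0845]
side [ 5  5 12 12 94] [232.54255319 196.76595745] [0.5257 0.0207 0.0845]
[0.5303 0.0265 0.081 ]
top stop_knob_head [(0.59, [0.5329, 0.0376, 0.0825])]
top socket [(0.7, [0.492, 0.1463, 0.1038])]
top notch [(0.83, [0.5374, 0.1563, 0.1177]), (0.69, [0.6389, 0.4112, -0.0009]), (0.59, [0.5331, 0.036, 0.0843])]
top pulse_mark [(0.66, [0.5438, 0.1284, 0.1133])]
top grinder [(0.9, [0.5122, 0.1023, -0.0015])]
side stop_knob_head [(0.55, [0.5332, 0.0366, 0.0833])]
side socket [(0.68, [0.4948, 0.1496, 0.1051])]
side notch [(0.76, [0.5359, 0.1595, 0.1208])]
side pulse_mark [(0.81, [0.546, 0.1344, 0.1205])]
side grinder [(0.72, [0.5071, 0.108, 0.0014])]
```

Request:
{"api": "send_rows", "payload": {
  "plan": [
    [[0.32,0.74,-0.4,0,-1],[0.32,0.74,-0.4,0,-1],[0.32,0.74,-0.4,0,-1],[0,0,0,0,-1],[0,0,0,0,-1]]
  ]
}}

```text
time_s: 4.6
position: [0.53, 0.0358, 0.2033]
tcp_rot: [[-0.323, 0.947, -0.001], [0.947, 0.323, -0.0], [0.0, -0.001, -1.0]]
force: [-0.5, -0.1, -0.0]
opening: 0.999
```

```bash
python3 - <<'E'
from h import *
d,s=look("wrist","w2.png"); show(s)
marks("wrist",["stop_knob_head","socket","notch","pulse_mark"])
print(proj(d,[.5315,.0365,.0955]),proj(d,[.495,.147,.1195]))
E
```

```text
4.6 [0.53   0.0358 0.2033] xyaw 108.83 [-0.48 -0.06 -0.02] [ 0.   -0.13 -0.01] open 0.999 j6 -27.0
wrist stop_knob_head []
wrist socket [(0.65, [0.4972, 0.1465, 0.1047])]
wrist notch [(0.98, [0.5382, 0.1614, 0.1179])]
wrist pulse_mark [(0.64, [0.5461, 0.1303, 0.1223])]
[253.91904706 195.55275208] [255.711313    57.75787466]
```

View pics/w2.png

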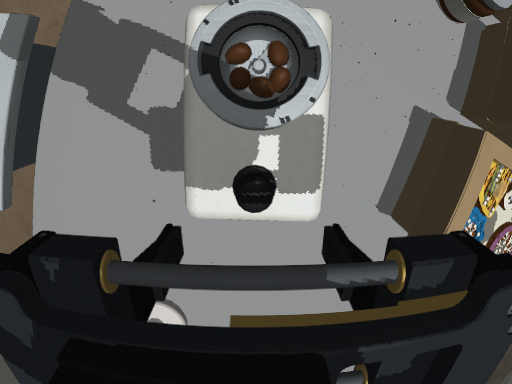

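```bash
cat >> h.py <<'E'
def gp(x,y,yaw,pts):
    c,s=np.cos(yaw),np.sin(yaw); P=np.atleast_2d(pts)
    return np.c_[x+c*P[:,0]-s*P[:,1],y+s*P[:,0]+c*P[:,1],P[:,2]]
def circ(cx,cy,r,z,n=72):
    a=np.linspace(0,2*np.pi,n,endpoint=False); return np.c_[cx+r*np.cos(a),cy+r*np.sin(a),0*a+z]
E
python3 - <<'E'
from h import *
d,s=look("wrist")
img=d["img"]
sx,sy,yaw=.4965,.1465,np.radians(18.6)
S=4;x0,y0,x1,y1=180,0,340,225
b=cv2.resize(img[y0:y1,x0:x1],None,fx=3.5,fy=2.6,interpolation=cv2.INTER_CUBIC)
# refine with rim circle: edges on bright turret vs surroundings - overlay
def dr(pts,col):
    for p in pts:
        u=proj(d,p); cv2.circle(b,(int((u[0]-x0+.5)*3.5),int((u[1]-y0+.5)*2.6)),1,col,-1)
dr(gp(sx,sy,yaw,circ(0,0,.0545,.1195)),(0,0,255))
dr(gp(sx,sy,yaw,circ(0,0,.0395,.1195)),(0,255,0))
dr(gp(sx,sy,yaw,circ(0,-.117,.018,.0955)),(0,255,255))
dr(gp(sx,sy,yaw,[[.0435,0,.1195],[-.0435,0,.1195]]),(255,0,255))
cv2.imwrite("pics/ov2.png",b)
E
```

```text
(no output)
```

View pics/ov2.png

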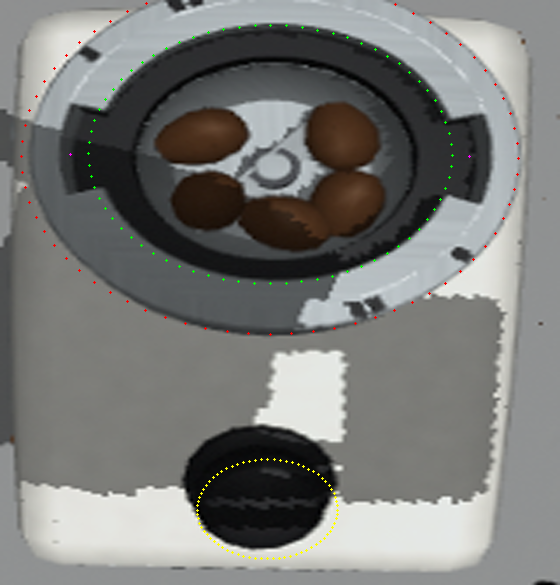

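```bash
python3 - <<'E'
from h import *
from scipy.optimize import least_squares
d,s=look("wrist")
px=lambda p:np.array([p[0]/3.5-.5+180,p[1]/2.6-.5])
obs=[px(p) for p in [(462,254),(90,54),(367,307),(186,3)]]
A=[-35.5,144.5,-65.5,114.5]
rim=[px(p) for p in [(28,150),(522,150),(275,334)]]
def f(v):
    x,y,w,r=v;R=[]
    for o,a in zip(obs,A):
        a=np.radians(a);R+=list(proj(d,gp(x,y,w,[r*np.cos(a),r*np.sin(a),.1195])[0])-o)
    return np.array(R)
q=least_squares(f,[.4965,.1465,.32,.048]);print(q.x,np.degrees(q.x[2]),q.fun.round(2))
k=px((266,503)); print("knob top",k,atz(d,*k,.0955), "pred",gp(*q.x[:3],[0,-.117,.0955]))
for p in [(28,150),(522,150),(275,334)]: print(np.linalg.norm(atz(d,*px(p),.1195)[:2]-q.x[:2]))
E
```

```text
[0.49755955 0.14756222 0.30083772 0.0507582 ] 17.236731441076735 [-0.13  0.2   0.16  0.21  0.1  -0.13 -0.14 -0.3 ]
knob top [255.5        192.96153846] [0.53260028 0.03805092 0.0955    ] pred [[0.53222904 0.03581685 0.0955    ]]
0.05432024674065984
0.05402032052269998
0.05505896778488963
```

The fit residuals are below 0.3 px, with socket (0.4976, 0.1476), yaw 17.2° and knob (0.532, 0.037). I'll descend on the knob and close.

Request:
{"api": "send_rows", "payload": {
  "plan": [
    [[0.08,0.04,-0.75,-0.28,-1],[0,0,-0.75,0,-1],[0,0,-0.75,0,-1],[0,0,-0.75,0,-1],[0,0,-0.6,0,-1],[0,0,-0.3,0,-1],[0,0,0,0,-1],[0,0,0,0,1],[0,0,0,0,1],[0,0,0,0,1],[0,0,0,0,1],[0,0,0,0,1],[0,0,0,0,1],[0,0,0,0,1]]
  ]
}}

```text
time_s: 6.35
position: [0.5326, 0.0368, 0.0866]
tcp_rot: [[-0.295, 0.956, 0.0], [0.956, 0.295, -0.0], [-0.0, 0.0, -1.0]]
force: [-0.2, -0.5, 0.6]
opening: 0.447
```

```bash
python3 - <<'E'
from h import *
d,s=look("wrist","w3.png"); show(s)
E
```

```text
6.35 [0.5326 0.0368 0.0866] xyaw 107.13 [-0.23 -0.53  0.58] [-0.06 -0.15  0.01] open 0.447 j6 -25.2
```

View pics/w3.png

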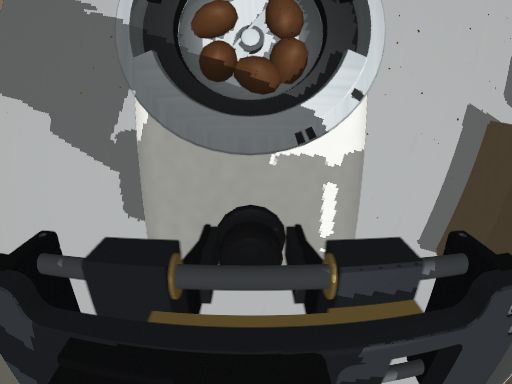

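The knob head sits between the pads at px (250,235). Opening is 0.447, about 39 mm, so the fingers may still be closing. I'll wait, then pull.

Request:
{"api": "send_rows", "payload": {
  "plan": [
    [[0,0,0,0,1],[0,0,0,0,1],[0,0,0,0,1],[0,0,0,0,1]]
  ]
}}

```text
time_s: 6.8
position: [0.5316, 0.0366, 0.0865]
tcp_rot: [[-0.295, 0.956, -0.002], [0.956, 0.295, -0.0], [0.0, -0.002, -1.0]]
force: [-4.9, -3.2, 4.3]
opening: 0.395
```

Request:
{"api": "send_rows", "payload": {
  "plan": [
    [[0,0,0.1,0,1],[0,0,0.1,0,1],[0,0,0.1,0,1],[0,0,0.1,0,1],[0,0,0.1,0,1],[0,0,0,0,1]]
  ]
}}

```text
time_s: 7.4
position: [0.5316, 0.0367, 0.1007]
tcp_rot: [[-0.295, 0.956, -0.003], [0.956, 0.295, -0.0], [0.001, -0.002, -1.0]]
force: [-4.3, -4.6, -11.0]
opening: 0.396
```

Request:
{"api": "send_rows", "payload": {
  "plan": [
    [[0,0,0.1,0,1],[0,0,0.05,0,1],[0,0,0,0,1],[0,0,0,0,1]]
  ]
}}

```text
time_s: 7.8
position: [0.5314, 0.0369, 0.1026]
tcp_rot: [[-0.294, 0.956, -0.004], [0.956, 0.294, 0.001], [0.002, -0.004, -1.0]]
force: [1.9, -3.8, -30.4]
opening: 0.397
```

```bash
python3 - <<'E'
from h import *
d,s=look("side","s4.png"); show(s)
cv2.imwrite("pics/s4z.png",cv2.resize(d["img"][140:240,170:290],None,fx=5,fy=5,interpolation=cv2.INTER_CUBIC))
E
```

```text
7.8 [0.5314 0.0369 0.1026] xyaw 107.09 [  1.91  -3.76 -30.38] [-0.6  -0.37  0.01] open 0.397 j6 -25.2
```

View pics/s4z.png

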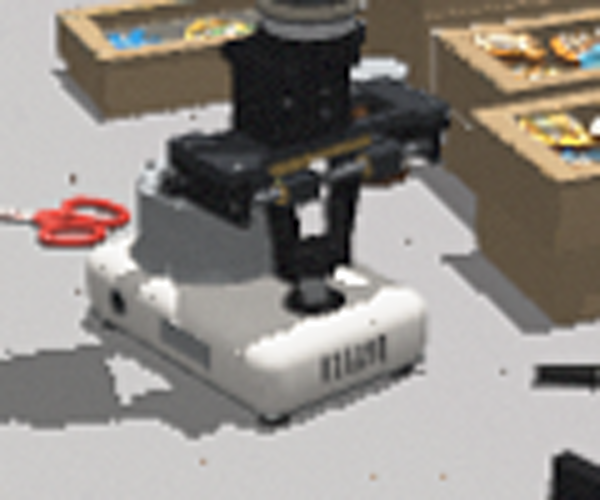

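The pull reads 30 N with the TCP 16 mm up, and the side view shows the stem under the raised head, so the knob is out against its stop. I'll relieve the force, release, rise and go over the lid.

Request:
{"api": "send_rows", "payload": {
  "plan": [
    [[0,0,-0.07,0,1],[0,0,0,0,1],[0,0,0,0,-1],[0,0,0,0,-1],[0,0,0,0,-1],[0,0,0,0,-1],[0,0,0,0,-1],[0,0,0,0,-1],[0,0,0.6,0,-1],[0,0,0.8,0,-1],[0,0,0.8,0,-1],[0,0,0.8,0,-1]]
  ]
}}

```text
time_s: 9.05
position: [0.5326, 0.0368, 0.1949]
tcp_rot: [[-0.294, 0.956, 0.0], [0.956, 0.294, 0.0], [0.0, 0.0, -1.0]]
force: [-0.1, -0.3, 0.6]
opening: 0.998
```

```bash
python3 - <<'E'
from h import *
d,s=look("wrist","w5.png"); show(s)
E
```

```text
9.05 [0.5326 0.0368 0.1949] xyaw 107.12 [-0.12 -0.35  0.62] [ 0.   -0.12 -0.03] open 0.998 j6 -25.2
```

View pics/w5.png

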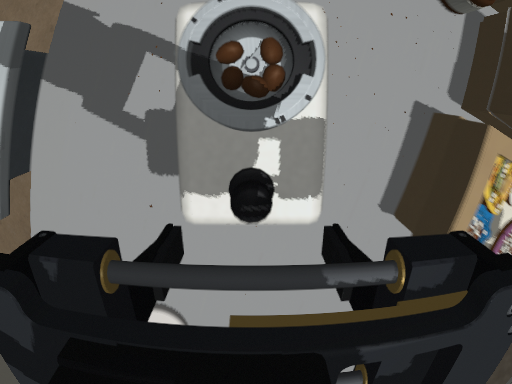

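Request:
{"api": "send_rows", "payload": {
  "plan": [
    [[0.2,-0.8,0.2,0,-1],[0.25,-0.9,0.1,0.1,-1],[0.25,-0.9,0.1,0.1,-1],[0.25,-0.9,0,0.1,-1],[0.25,-0.9,0,0.1,-1],[0.25,-0.9,0,0.1,-1],[0.25,-0.9,0,0.1,-1],[0.25,-0.9,0,0,-1],[0.25,-0.9,0,0,-1],[0.25,-0.9,0,0,-1],[0,0,0,0,-1],[0,0,0,0,-1]]
  ]
}}

```text
time_s: 10.3
position: [0.6057, -0.2304, 0.2054]
tcp_rot: [[-0.35, 0.937, -0.001], [0.937, 0.35, 0.001], [0.001, -0.0, -1.0]]
force: [-0.6, 0.3, 0.6]
opening: 1.001
```

```bash
python3 - <<'E'
from h import *
d,s=look("wrist","w6.png"); show(s)
marks("wrist",["lid_grip"])
look("side","s6.png"); marks("side",["stop_knob_head","lid_grip"])
E
```

```text
10.3 [ 0.6057 -0.2304  0.2054] xyaw 110.49 [-0.6   0.31  0.63] [-0.05 -0.1  -0.03] open 1.001 j6 -51.2
wrist lid_grip [(0.92, [0.6057, -0.2363, 0.0389]), (0.88, [0.7556, -0.2759, 0.0363])]
side stop_knob_head [(0.59, [0.5347, 0.0368, 0.1007])]
side lid_grip [(0.93, [0.7529, -0.271, 0.042]), (0.86, [0.6057, -0.2333, 0.0394]), (0.64, [0.5937, -0.396, 0.0413])]
```

View pics/w6.png

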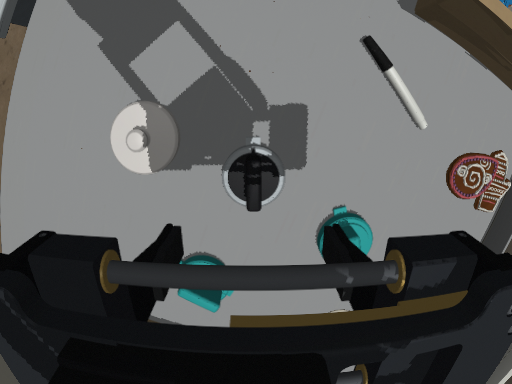

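The knob stays raised: the side network puts the head at z≈0.10 and the wrist view shows the stem. The lid is at px (253,178), with its bar nearly along tool x. I'll refine that with an overlay.

```bash
cat > lid.py <<'E'
from h import *
import sys
lx,ly,w=map(float,sys.argv[1:4]);w=np.radians(w);fn=sys.argv[4];x0,y0,x1,y1=map(int,sys.argv[5:9])
d,s=look("wrist");S=6
b=cv2.resize(d["img"][y0:y1,x0:x1],None,fx=S,fy=S,interpolation=cv2.INTER_CUBIC)
b=np.clip(b.astype(float)*1.6,0,255).astype(np.uint8)
def dr(pts,col):
    for p in gp(lx,ly,w,pts):
        u=proj(d,p); cv2.circle(b,(int((u[0]-x0+.5)*S),int((u[1]-y0+.5)*S)),1,col,-1)
dr(circ(0,0,.037,.02),(0,0,255))
t=np.linspace(-1,1,30)
for z,c in [(.058,(0,255,0))]:
    for sgn in (-1,1):
        dr(np.c_[t*.028,0*t+sgn*.008,0*t+z],c); dr(np.c_[0*t+sgn*.028,t*.008,0*t+z],c)
for sgn in (-1,1):
    dr(np.c_[0*t+sgn*.0455,t*.0085,0*t+.006],(255,0,255))
cv2.imwrite("pics/"+fn,b)
E
python3 lid.py .6057 -.2335 111 ov6.png 210 130 300 220
```

```text
(no output)
```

View pics/ov6.png

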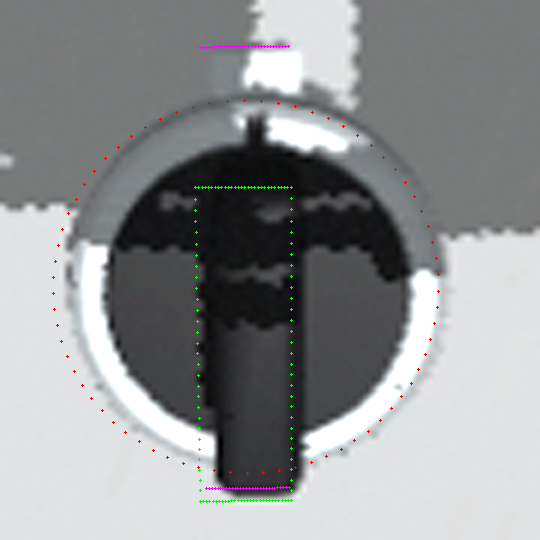

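```bash
python3 lid.py .6073 -.2311 110.8 ov6b.png 210 130 300 220
```

```text
(no output)
```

View pics/ov6b.png

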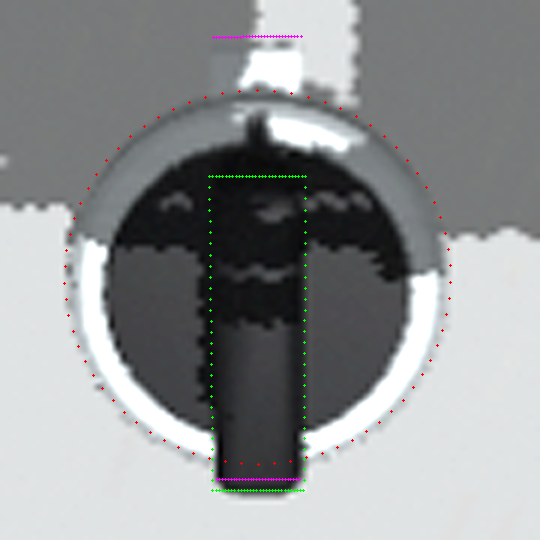

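Request:
{"api": "send_rows", "payload": {
  "plan": [
    [[0.06,-0.05,-0.8,0.05,-1],[0,0,-0.8,0,-1],[0,0,-0.8,0,-1],[0,0,-0.8,0,-1],[0,0,-0.8,0,-1],[0,0,-0.8,0,-1],[0,0,-0.5,0,-1],[0,0,-0.15,0,-1],[0,0,0,0,-1],[0,0,0,0,1],[0,0,0,0,1],[0,0,0,0,1],[0,0,0,0,1],[0,0,0,0,1],[0,0,0,0,1],[0,0,0,0,1],[0,0,0,0,1],[0,0,0,0,1],[0,0,0,0,1],[0,0,0,0,1]]
  ]
}}

```text
time_s: 12.65
position: [0.6078, -0.2317, 0.0424]
tcp_rot: [[-0.356, 0.934, -0.0], [0.934, 0.356, 0.0], [0.0, -0.0, -1.0]]
force: [-0.3, 0.8, 0.1]
opening: 0.181
```

```bash
python3 - <<'E'
from h import *
d,s=look("wrist","w7.png"); show(s)
E
```

```text
12.65 [ 0.6078 -0.2317  0.0424] xyaw 110.85 [-0.33  0.78  0.09] [-0.   -0.09 -0.01] open 0.181 j6 -51.5
```

View pics/w7.png

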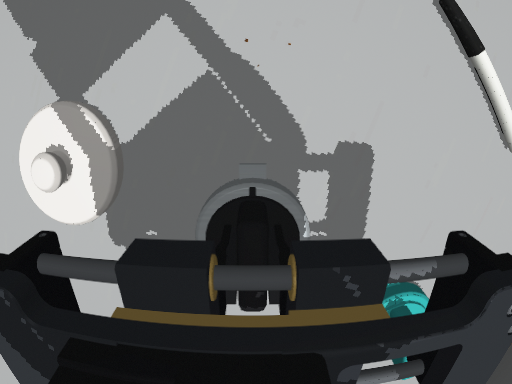

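The opening is 15.7 mm, which matches the bar, and the lug is centred at px (253,170). I'll lift and carry the lid to a viewing spot beside the socket, at the insertion yaw.

Request:
{"api": "send_rows", "payload": {
  "plan": [
    [[0,0,0,0,1],[0,0,0,0,1],[0,0,0.4,0,1],[0,0,0.8,0,1],[0,0,0.9,0,1],[0,0,0.9,0,1],[0,0,0.9,0,1],[0,0,0.9,0,1],[0,0,0.8,0,1]]
  ]
}}

```text
time_s: 13.6
position: [0.6079, -0.2316, 0.2125]
tcp_rot: [[-0.356, 0.934, 0.001], [0.934, 0.356, -0.0], [-0.001, 0.001, -1.0]]
force: [0.8, 0.1, -2.7]
opening: 0.179
```

Request:
{"api": "send_rows", "payload": {
  "plan": [
    [[0,0.5,0,0.5,1],[-0.02,0.86,0,0.94,1],[-0.02,0.86,0,0.94,1],[-0.02,0.86,0,0.94,1],[-0.02,0.86,0,0.94,1],[-0.02,0.86,0,0.94,1],[-0.02,0.86,0,0.94,1],[-0.02,0.86,0,0.94,1],[-0.02,0.86,0,0.94,1],[-0.02,0.86,0,0.94,1],[-0.02,0.86,0,0.94,1],[-0.02,0.86,0,0.94,1],[-0.02,0.86,0,0.94,1],[-0.02,0.86,0,0.94,1],[-0.02,0.86,0,0.94,1],[-0.02,0.86,0,0.94,1],[0,0.3,0,0.48,1],[0,0,0,0,1],[0,0,0,0,1]]
  ]
}}

```text
time_s: 15.5
position: [0.5976, 0.1797, 0.2094]
tcp_rot: [[-0.955, -0.298, -0.002], [-0.298, 0.955, -0.001], [0.002, 0.0, -1.0]]
force: [-0.2, -0.5, -2.4]
opening: 0.18
```

```bash
python3 - <<'E'
from h import *
d,s=look("wrist","w8.png"); show(s)
marks("wrist",["socket","notch","pulse_mark"])
look("side","s8.png")
E
```

```text
15.5 [0.5976 0.1797 0.2094] xyaw -162.69 [-0.18 -0.55 -2.4 ] [ 0.13 -0.11  0.  ] open 0.18 j6 -100.8
wrist socket [(0.72, [0.4987, 0.1481, 0.1024])]
wrist notch [(0.97, [0.5398, 0.1606, 0.1164])]
wrist pulse_mark [(0.78, [0.5489, 0.135, 0.1205])]
```

View pics/w8.png

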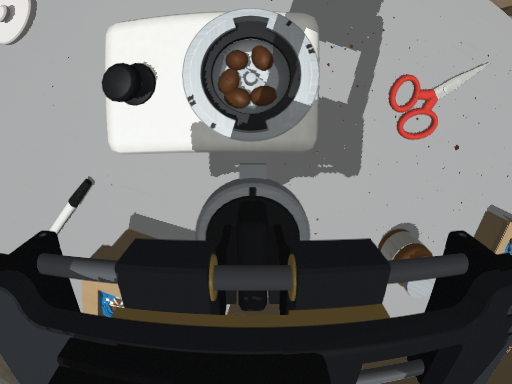

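View pics/s8.png

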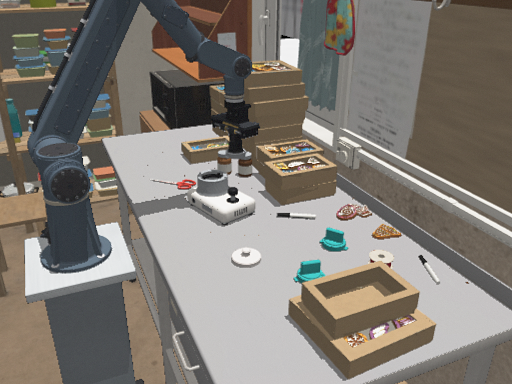

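The lid is held with its lug at px (253,170). The collar is at px (250,77) and the raised knob at (125,83). I'll refit the collar marks and the lid in this view.

```bash
python3 - <<'E'
from h import *
im=cv2.imread("pics/w8.png")
cv2.imwrite("pics/z8a.png",cv2.resize(im[0:146,178:328],None,fx=4,fy=4,interpolation=cv2.INTER_CUBIC))
b=np.clip(im.astype(float)*1.6,0,255).astype(np.uint8)
cv2.imwrite("pics/z8b.png",cv2.resize(b[155:245,190:320],None,fx=5,fy=5,interpolation=cv2.INTER_CUBIC))
E
```

```text
(no output)
```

View pics/z8a.png

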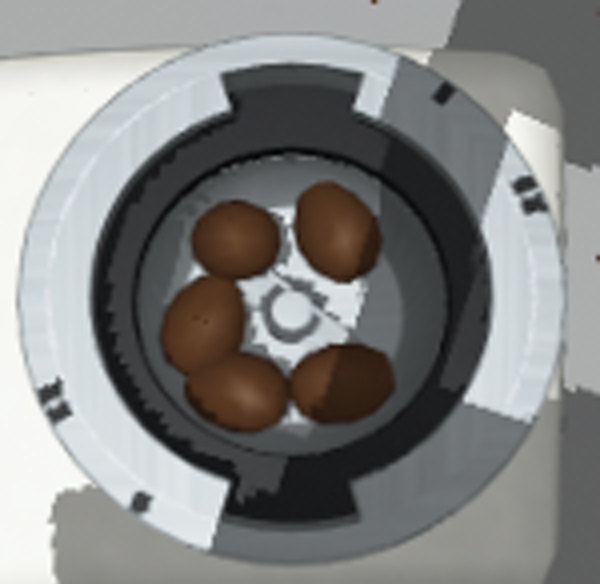

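View pics/z8b.png

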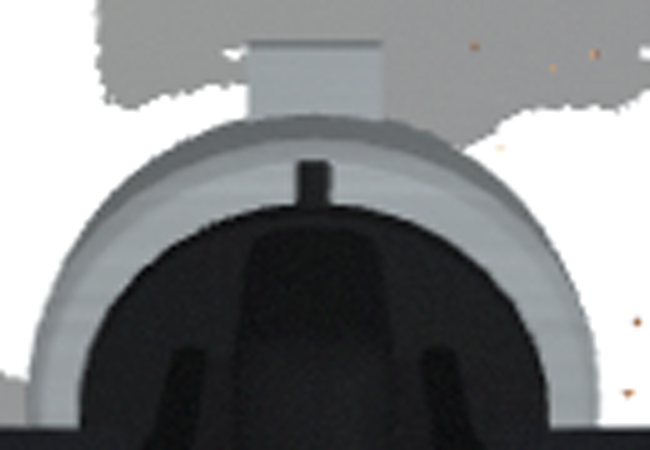

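```bash
python3 - <<'E'
from h import *
from scipy.optimize import least_squares
d,s=look("wrist")
px=lambda p:np.array([(p[0]+.5)/4-.5+178,(p[1]+.5)/4-.5])
obs=[px(p) for p in [(141,502),(444,93),(54,401),(529,195)]]
A=[-35.5,144.5,-65.5,114.5]
def f(v):
    x,y,w,r=v;R=[]
    for o,a in zip(obs,A):
        a=np.radians(a);R+=list(proj(d,gp(x,y,w,[r*np.cos(a),r*np.sin(a),.1195])[0])-o)
    return np.array(R)
q=least_squares(f,[.4965,.1465,.32,.048]);print(q.x,np.degrees(q.x[2]),q.fun.round(2))
R=s["tcp_rot"];t=s["position"]
qz=lambda p:np.array([(p[0]+.5)/5-.5+190,(p[1]+.5)/5-.5+155])
for p,h in [((314,40),0),((314,47),.006),((246,47),.006),((382,47),.006),((30,425),.02),((598,425),.02)]:
    w=atz(d,*qz(p),t[2]-.0424+h); print(p,(R.T@(w-t)).round(4))
E
```

```text
[0.49881444 0.14662639 0.29391007 0.05110339] 16.83980638294016 [-0.27 -0.1   0.04 -0.04  0.24  0.17 -0.   -0.04]
(314, 40) [0.0429 0.0007 0.0424]
(314, 47) [0.0432 0.0007 0.0364]
(246, 47) [ 0.0433 -0.0077  0.0364]
(382, 47) [0.0433 0.0092 0.0364]
(30, 425) [-0.0022 -0.0352  0.0224]
(598, 425) [-0.0022  0.0367  0.0224]
```

Both views agree on the socket within 1.5 mm. The lid centre lies at (-2.4, +0.7) mm in the tool frame, so the TCP target is (0.4966, 0.1453). I'll move over it.

Request:
{"api": "send_rows", "payload": {
  "plan": [
    [[-0.6,-0.2,0,-0.05,1],[-0.84,-0.28,0,0,1],[-0.84,-0.28,0,0,1],[-0.74,-0.26,0,0,1],[-0.35,-0.12,-0.4,0,1],[0,0,-0.7,0,1],[0,0,-0.3,0,1],[0,0,0,0,1],[0,0,0,0,1]]
  ]
}}

```text
time_s: 16.7
position: [0.4986, 0.145, 0.1687]
tcp_rot: [[-0.957, -0.292, 0.001], [-0.292, 0.957, 0.0], [-0.001, -0.0, -1.0]]
force: [0.1, 0.2, -2.0]
opening: 0.177
```

```bash
python3 - <<'E'
from h import *
d,s=look("wrist","w9.png"); show(s)
d,s=look("side","s9.png")
cv2.imwrite("pics/s9z.png",cv2.resize(d["img"][140:240,160:280],None,fx=5,fy=5,interpolation=cv2.INTER_CUBIC))
E
```

```text
16.7 [0.4986 0.145  0.1687] xyaw -163.05 [ 0.09  0.2  -2.03] [ 0.11 -0.17 -0.01] open 0.177 j6 -103.1
```

View pics/w9.png

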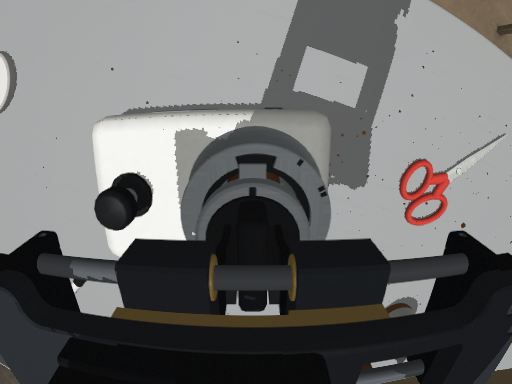

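View pics/s9z.png

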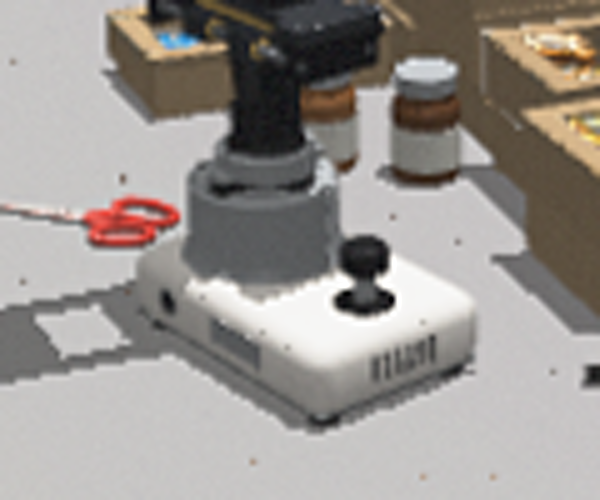

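The knob is clearly out, and the lid hangs just above the collar. I'll check the alignment with a projected model.

```bash
python3 - <<'E'
from h import *
from scipy.optimize import least_squares
d,s=look("wrist");R=s["tcp_rot"];t=s["position"]
x0,y0,S=180,120,5
b=np.clip(d["img"].astype(float)*1.4,0,255).astype(np.uint8)
b=cv2.resize(b[y0:y0+115,x0:x0+155],None,fx=S,fy=S,interpolation=cv2.INTER_CUBIC)
def dr(pts,col):
    for p in pts:
        u=proj(d,p); cv2.circle(b,(int((u[0]-x0+.5)*S),int((u[1]-y0+.5)*S)),1,col,-1)
g=(.4988,.1466,np.radians(16.9))
dr(gp(*g,circ(0,0,.0545,.1195)),(0,0,255)); dr(gp(*g,circ(0,0,.0395,.1195)),(0,255,0))
l=t+R@np.array([-.0024,.0007,.0424]); print("lid",l,"err",l[:2]-g[:2])
tt=np.linspace(-1,1,20)
dr(gp(l[0],l[1],np.radians(16.95),np.c_[0*tt-.0455,tt*.0085,0*tt+l[2]+.006]),(255,0,255))
cv2.imwrite("pics/z9.png",b)
E
```

```text
lid [0.50098646 0.14650383 0.12674849] err [ 2.18645616e-03 -9.61734858e-05]
```

View pics/z9.png

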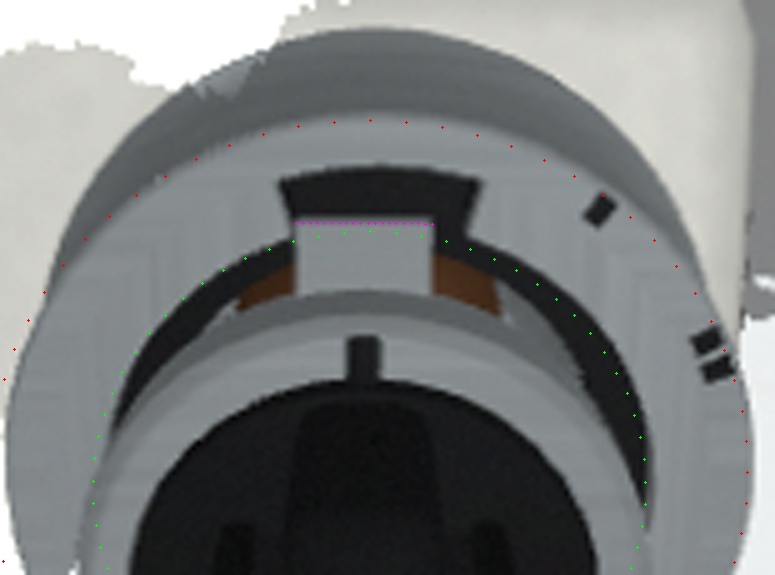

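Request:
{"api": "send_rows", "payload": {
  "plan": [
    [[-0.09,0.04,0,-0.1,1],[0,0,0,0,1],[0,0,0,0,1]]
  ]
}}

```text
time_s: 17.15
position: [0.4951, 0.1464, 0.1687]
tcp_rot: [[-0.959, -0.283, 0.0], [-0.283, 0.959, 0.0], [-0.0, -0.0, -1.0]]
force: [0.6, -0.2, -1.2]
opening: 0.178
```

```bash
cat > z.py <<'E'
from h import *
import sys
d,s=look("wrist"); show(s)
x0,y0,S=180,120,5
b=np.clip(d["img"].astype(float)*1.4,0,255).astype(np.uint8)
b=cv2.resize(b[y0:y0+115,x0:x0+155],None,fx=S,fy=S,interpolation=cv2.INTER_CUBIC)
cv2.imwrite("pics/"+sys.argv[1],b)
E
python3 z.py z10.png
```

```text
17.15 [0.4951 0.1464 0.1687] xyaw -163.59 [ 0.55 -0.23 -1.23] [ 0.07 -0.12  0.01] open 0.178 j6 -102.4
```

View pics/z10.png

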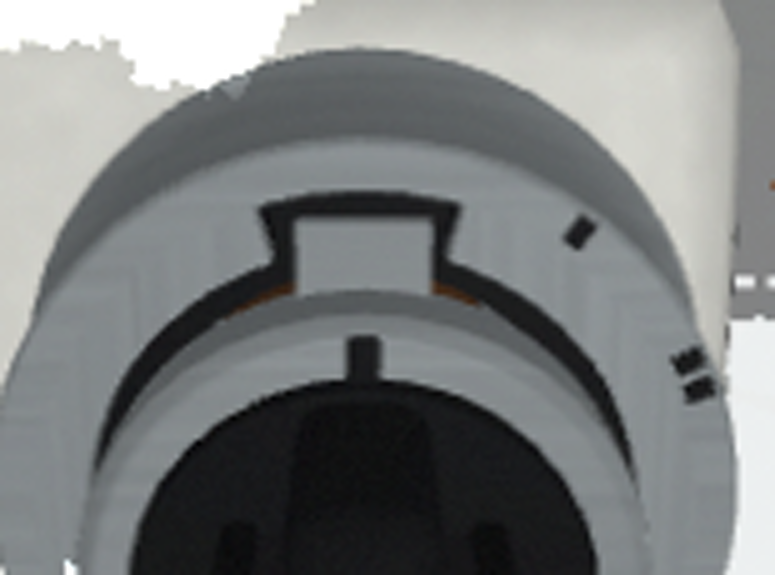

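The lug is centred in the notch. I'll descend in steps, watching the force.

Request:
{"api": "send_rows", "payload": {
  "plan": [
    [[0.02,0,-0.15,0,1],[0,0,-0.15,0,1],[0,0,-0.1,0,1],[0,0,0,0,1]]
  ]
}}

```text
time_s: 17.6
position: [0.4952, 0.1462, 0.1557]
tcp_rot: [[-0.959, -0.282, -0.002], [-0.282, 0.959, -0.0], [0.002, 0.0, -1.0]]
force: [-0.6, -0.3, -2.1]
opening: 0.18
```

```bash
python3 z.py z11.png
```

```text
17.6 [0.4952 0.1462 0.1557] xyaw -163.6 [-0.58 -0.29 -2.12] [ 0.11 -0.11 -0.01] open 0.18 j6 -102.4
```

View pics/z11.png

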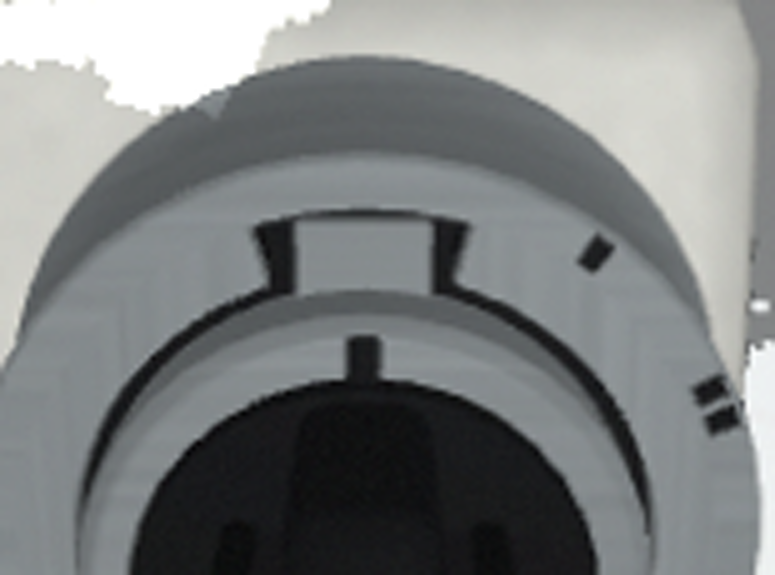

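Request:
{"api": "send_rows", "payload": {
  "plan": [
    [[0.03,0.01,-0.1,0,1],[0,0,-0.1,0,1],[0,0,-0.08,0,1],[0,0,0,0,1],[0,0,0,0,1]]
  ]
}}

```text
time_s: 18.15
position: [0.4961, 0.1466, 0.1477]
tcp_rot: [[-0.959, -0.282, -0.001], [-0.282, 0.959, -0.0], [0.001, 0.0, -1.0]]
force: [-1.7, -0.1, -3.3]
opening: 0.181
```

```bash
python3 z.py z12.png
```

```text
18.15 [0.4961 0.1466 0.1477] xyaw -163.6 [-1.73 -0.15 -3.32] [-0.01  0.25  0.03] open 0.181 j6 -102.3
```

View pics/z12.png

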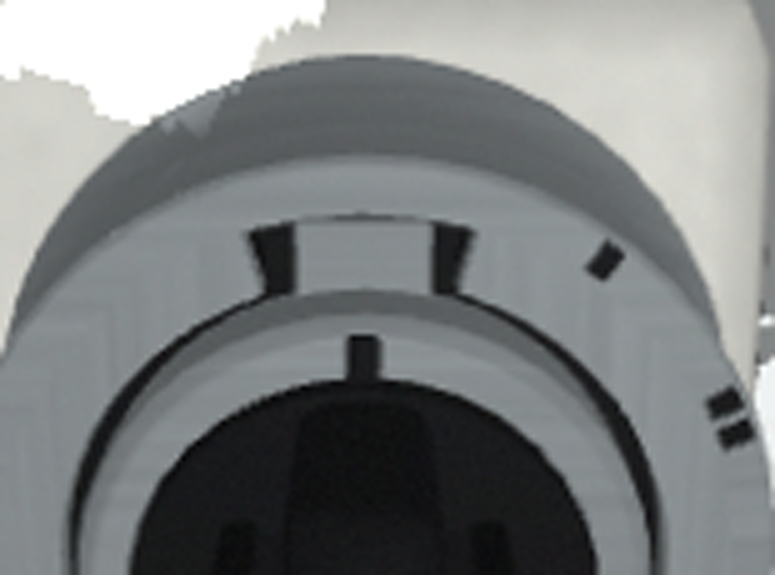

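Request:
{"api": "send_rows", "payload": {
  "plan": [
    [[0,0,-0.05,0,1],[0,0,0,0,1],[0,0,0,0,1]]
  ]
}}

```text
time_s: 18.5
position: [0.4961, 0.1466, 0.1473]
tcp_rot: [[-0.959, -0.282, -0.001], [-0.282, 0.959, -0.0], [0.001, 0.0, -1.0]]
force: [-3.6, -1.2, 5.5]
opening: 0.18
```

Request:
{"api": "send_rows", "payload": {
  "plan": [
    [[0,0,-0.03,0,1],[0,0,0,0,1],[0,0,0,0,1]]
  ]
}}

```text
time_s: 18.8
position: [0.4962, 0.1465, 0.1472]
tcp_rot: [[-0.959, -0.283, -0.0], [-0.283, 0.959, -0.0], [0.0, -0.0, -1.0]]
force: [-5.8, -2.2, 12.0]
opening: 0.19
```

The lid seats at TCP z=0.1472, as predicted, with 12 N of reaction. Now I'll twist clockwise in stages, compensating for the 2.5 mm offset between TCP and lid centre.

Request:
{"api": "send_rows", "payload": {
  "plan": [
    [[-0.02,0.005,0,0,1],[0,0,0,0,1]]
  ]
}}

```text
time_s: 19.0
position: [0.4961, 0.1466, 0.1472]
tcp_rot: [[-0.959, -0.283, 0.001], [-0.283, 0.959, -0.0], [-0.001, -0.001, -1.0]]
force: [-5.0, -1.8, 11.5]
opening: 0.182
```

```bash
python3 z.py z13.png; python3 - <<'E'
from h import *
d,s=look("side")
cv2.imwrite("pics/s13z.png",cv2.resize(d["img"][140:240,160:280],None,fx=5,fy=5,interpolation=cv2.INTER_CUBIC))
E
```

```text
19.0 [0.4961 0.1466 0.1472] xyaw -163.58 [-4.99 -1.75 11.51] [-0.17  0.81 -0.  ] open 0.182 j6 -102.3
```

View pics/s13z.png

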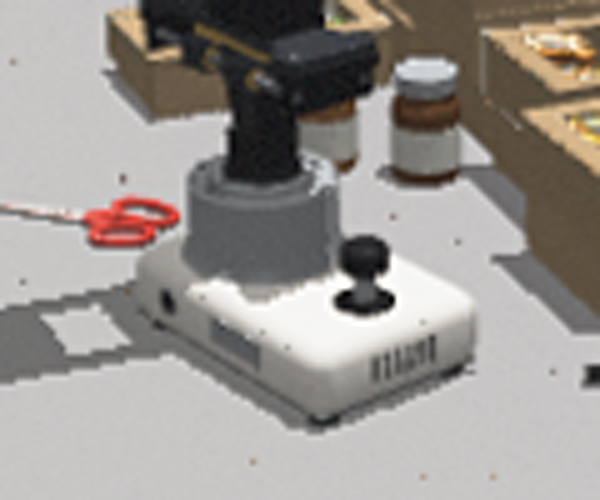

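View pics/z13.png

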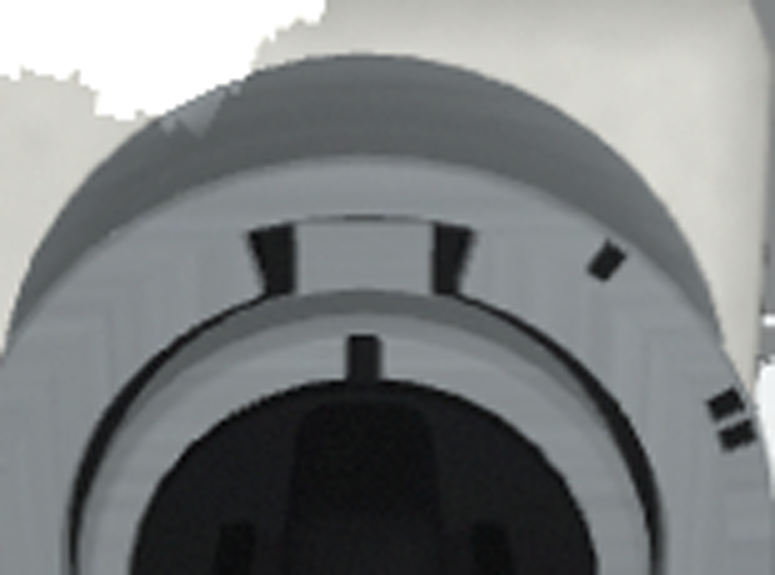

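Request:
{"api": "send_rows", "payload": {
  "plan": [
    [[-0.01,0.005,0.015,-0.6,1],[0,0.007,0,-0.8,1],[0,0.007,0,-0.8,1],[0,0.005,0,-0.8,1],[0,0,0,0,1],[0,0,0,0,1]]
  ]
}}

```text
time_s: 19.7
position: [0.496, 0.1471, 0.1473]
tcp_rot: [[-1.0, 0.013, 0.001], [0.013, 1.0, -0.001], [-0.001, -0.001, -1.0]]
force: [-3.4, -2.7, 7.1]
opening: 0.18
```

```bash
python3 z.py z14.png
```

```text
19.7 [0.496  0.1471 0.1473] xyaw 179.24 [-3.41 -2.71  7.11] [-0.33  0.54  0.  ] open 0.18 j6 -85.0
```

View pics/z14.png

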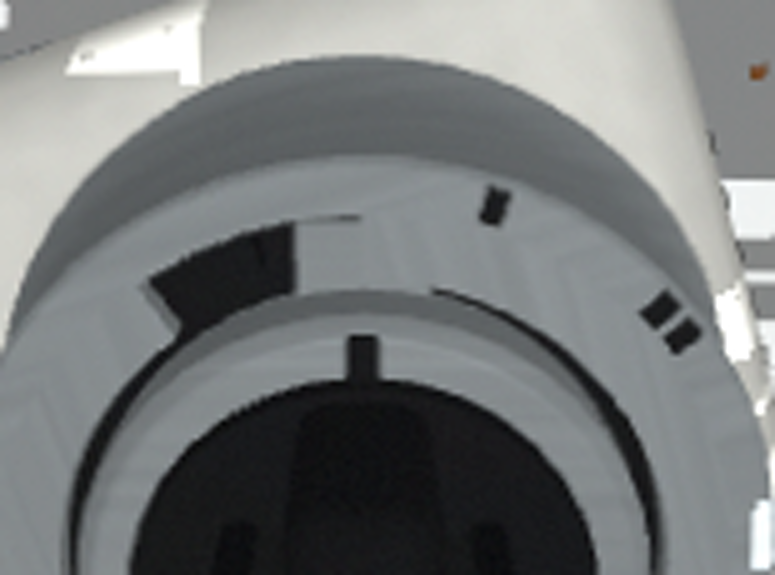

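The lug has slid under the ledge (17° turned) and the mark is at px (495,205) in the zoom. I'll turn the remaining 18°.

Request:
{"api": "send_rows", "payload": {
  "plan": [
    [[-0.003,0.006,0,-0.7,1],[-0.003,0.006,0,-0.7,1],[-0.004,0.006,0,-0.7,1],[-0.003,0.005,0,-0.6,1],[0,0,0,-0.4,1],[0,0,0,0,1],[0,0,0,0,1],[0,0,0,0,1]]
  ]
}}

```text
time_s: 20.55
position: [0.496, 0.1476, 0.1473]
tcp_rot: [[-0.948, 0.317, 0.002], [0.317, 0.948, -0.001], [-0.002, -0.0, -1.0]]
force: [-3.7, -2.6, 6.6]
opening: 0.18
```

```bash
python3 z.py z15.png; python3 - <<'E'
from h import *
d,s=look("wrist","w15.png"); R=s["tcp_rot"];t=s["position"]
print("lid est",(t+R@np.array([-.0024,.0007,.0024])).round(4), "tilt",np.arccos(-R[2,2]))
E
```

```text
20.55 [0.496  0.1476 0.1473] xyaw 161.49 [-3.69 -2.63  6.63] [-0.45  0.48 -0.02] open 0.18 j6 -67.2
lid est [0.4985 0.1475 0.1449] tilt 0.0021929194716943474
```

View pics/z15.png

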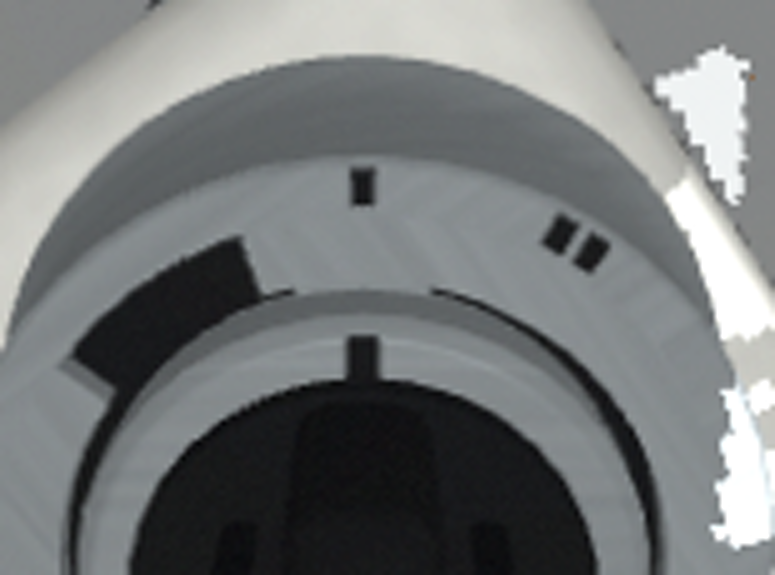

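The bar's index line at px (363,355) points straight at the single mark at (362,187). I'll do a last check of the knob and bystanders, then hand in.

Request:
{"api": "send_rows", "payload": {
  "plan": [
    [[0,0,0,0,1],[0,0,0,0,1],[0,0,0,0,1],[0,0,0,0,1]]
  ]
}}

```text
time_s: 21.05
position: [0.496, 0.1476, 0.1472]
tcp_rot: [[-0.948, 0.317, 0.002], [0.317, 0.948, -0.001], [-0.002, -0.001, -1.0]]
force: [-2.9, -2.7, 6.5]
opening: 0.184
```

```bash
python3 z.py z16.png; python3 - <<'E'
from h import *
d,s=look("side","s16.png"); marks("side",["stop_knob_head","storage_cap","marker","scissors"]); show(bot.read_state())
E
```

```text
21.05 [0.496  0.1476 0.1472] xyaw 161.49 [-2.87 -2.75  6.45] [-0.41  0.48  0.05] open 0.184 j6 -67.2
side stop_knob_head [(0.44, [0.468, -0.2342, -0.0014]), (0.42, [0.5345, 0.0394, 0.0978])]
side storage_cap []
side marker [(0.49, [0.7336, -0.0584, 0.0001])]
side scissors [(0.75, [0.4051, 0.3953, -0.001])]
21.35 [0.496  0.1476 0.1473] xyaw 161.49 [-2.96 -3.03  6.93] [-0.46  0.51  0.05] open 0.182 j6 -67.2
```

View pics/s16.png

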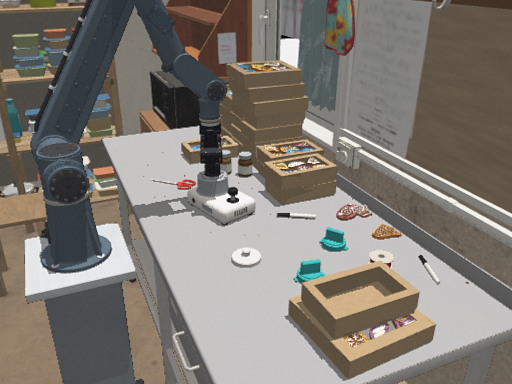

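The knob is still up at px (233,195), the bystanders are where they were, and the hold is steady, so I'm handing in.

```bash
python3 -c "
from rig import bot
print(bot.hand_in())"
```

```text
the job is handed in; nothing more can be done
None
```

I pulled the stop knob out, seated the lid in the collar, twisted it clockwise to the pulse mark and handed in at about 21 s with the gripper still holding it. The hand-in gives no verdict, so the success below rests on my own last checks.

- **Stop knob:** I pulled it up 16 mm at the TCP, until it stood against its stop with 30 N. The last side view still shows it raised, with the head at z≈0.098.
- **Lid seating:** The fingers held the black-barred lid at about 16 mm, which matches the bar. It seated at the predicted height (TCP z 0.1472) with a tilt of about 0.002 rad. From the camera measurements, the lid centre is within about 1.5 mm of the socket axis.
- **Twist:** I turned it 35°, and the bar's index line points straight at the single rim mark. That puts the switch ring at roughly 0.52 rad, well short of the lock. I have no direct reading of the ring, so this comes from the pictures and the tool angle. The pose held steady over the last 0.8 s, with 6–7 N of vertical load.
- **Bystanders:** The cap, jars, scissors and marker show no movement in the last side view.

**Disagreements:**
- The two wrist views put the socket 1.5 mm apart. I settled this by looking at the lug and notch directly.
- In the last side picture, the network found no storage cap and labelled its spot a stop knob. The cap is plainly still in place in that picture.
- A side force of about 4 N remained on the seated lid.

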